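Clamp the blue-capped bottle in the bench mixer

TASK

Load the blue-capped bottle into the bench mixer: carry it in above the low fixed bar, press the orange spring-loaded bar back with the bottle's side, then lower the bottle into the gap so that it stands upright on the mixer's platform near the middle of the bars, clamped between them, and let go. Leave the maroon-capped and green-capped bottles standing where they are.

Things in the scene. Friction and masses are not known exactly. Their poses are not given: they have to be found in the camera images.
- blue_bottle: The bottle to load: closed rigid white wide-mouth bottle with a blue cap and a thin blue band round its label, about 0.25 kg. Round body 56 mm in diameter, 76 mm high; narrow neck; cap 42 mm in diameter from 80 to 112 mm above the underside (grip it by the cap). Stands upright on the bench at the start. Origin: centre of the underside; z up the bottle.
- mixer: White bench mixer, fixed, 250 x 220 mm. Origin on the bench; x: the clamp's line, away from the robot (yaw up to 0.5); z up. Dark platform 80 mm up. Bars 130 mm long, centred on y=0, standing on it: fixed, x -57 to -45 mm, 16 mm tall; orange, 12 mm thick, 61 mm tall, front face at x=-25 at rest, slides to +x up to 60 mm against a 1.7 to 5 N spring. Clamped, the bottle's axis is at x=-17.
- maroon_bottle: Bystander: the same bottle with a maroon cap and band, same size, standing upright on the bench. Origin: centre of the underside. Leave it standing.
- green_bottle: Bystander: the same bottle with a green cap and band, same size, standing upright on the bench. Origin: centre of the underside. Leave it standing.

How it is judged:
By the outcome, as a careful person would: the job done as asked, in the order asked, and still so for the second after the job is handed in, with the robot touching nothing.
It also fails if it takes over 40 s, if anything falls off the work surface, if the arm or the gripper's body presses on something with over 40 N, if the wrist force passes 120 N, or if a joint passes its speed limit or range.

ROBOT

A 6-joint arm with a two-finger parallel gripper is mounted at the origin on the work surface. World frame = base frame: x ahead of the robot, y to its left, z up, the work surface at z = 0. Lengths are in m, angles in rad, forces in N, time in s.
With the tool pointing down it reaches from about 0.425 to 0.95 m from the base axis. Payload 3.5 kg.
Tool frame: the origin (TCP) lies on the mounting face of the last link; the fingertips stand 173 mm ahead of it and the grasp point (between the pads) lies 155 mm ahead of it; z points along the fingers, x is the direction in which the jaws open and shut, and the axes are right-handed (so a half turn about z gives the same grasp; the last joint's range is limited). The gripper opens to 85 mm and grips with 20 to 120 N. Pads are 22 mm wide; open, the fingers measure 114 mm over their backs; the gripper's body (76 mm by 85 mm) begins 54 mm behind the grasp point. The pads swing forward as they close: fully open they stand 13 mm farther back than shut.
Start: joints at [-1.403, 0.286, 1.577, -0, 1.279, -0.15], TCP at [0.211, -0.641, 0.405] pointing down, gripper open.
Joint ranges: [-2.77, 2.77], [-0.9, 2.22], [0.21, 2.48], [-1.53, 4.67], [0.24, 2.81], [-2.84, 2.84]. Speed limits (rad/s): [2.79, 2.79, 3.14, 3.14, 3.14, 3.14].

INTERFACE

Orientations are given as a unit quaternion [x, y, z, w].
In Python, from plant import get_state, read_camera, sign_off gives the robot as it stands.
- The arm moves only by the shell command python3 -m jog 'ROWS' [FORCE]. ROWS is JSON, a list of rows, each an object of numbers: "grip": the closure, from 0 (fully open) to 1 (shut); "x", "y", "z": the shift along the tool's x, y, z in mm; "rx", "ry", "rz": the turn, a rotation vector about the tool's x, y, z in degrees. A call has 1 to 8 rows; each row shifts and turns the commanded pose from where the row before left it, along the tool's axes as they then stand; what a row does not reach is not made up. A row lasts 1/12 s, in which the tool goes at most 41.7 mm and 7.16 degrees, less where a joint would pass 70% of its speed; a pose out of reach is approached as far as the arm can. A call with a gripper value outside its range is refused whole. The fingers move at their own pace and stop on an object; FORCE is the grip in N (left out, the last holds). Time passes only in rows, so rows that do not move let the fingers close. It gives the time, the measured TCP pose, the force and the opening at its end, in the units of the state.
- get_state(): the state, without advancing time (a new reading comes with each control period).
- read_camera(name): name is "side" or "top"; returns a dict with "frame" (480x640x3 uint8, red, green, blue), "intrinsics" (3x3 intrinsics, pixels), "k1" (the pictures are not rectified: a ray, as slopes to the right and down, at radius r is drawn at 1 + k1 r^2 times it, then the intrinsics apply), "R" (3x3) and "t" (3): a world point X has camera coordinates R X + t. Camera axes: x right, y down, z forward; pixel columns grow to the right and rows downward; lengths in m; the calibration is good to about 2 mm. A picture is of the moment at which its call begins. There is no depth.
- sign_off(): hands the job in, once; it reports no verdict.
The state is a dict: "time": time; "qpos": joint angles; "dq": joint speeds; "joint_efforts": joint torques, N m; "eef_pos": TCP position; "tcp_rot": TCP orientation; "contact_force": force on the tool from outside, world axes, zero at the start; "wrist_torque": the same for the moment, N m; "opening": opening from 0.0 (shut) to 1.0 (fully open).
Only numpy, scipy, OpenCV 4.12 (cv2) and the standard library are available. Lean on these libraries where they do the work, as an engineer would, in place of code of your own. Each camera call takes 0.05 s, during which the arm holds its last target.

## Working session

There is one attempt and no reset: what is moved stays moved. The work goes in short steps, Python scripts to look and compute and a shell command to move; the robot and the scene stay as the last step left them, time stands still between calls to the robot, and variables do not carry over. Pictures are saved under pics/ and viewed, and the job is handed in when it is done.

```bash
ls; mkdir -p pics; python3 - <<'E'
from plant import *
import cv2,json,numpy as np,pickle
s=get_state(); print({k:np.round(v,4).tolist() for k,v in s.items()})
for n in("side","top"):
    c=read_camera(n); cv2.imwrite(f"pics/{n}0.png",c["frame"][:,:,::-1]); print(n,c["intrinsics"],c["k1"],c["R"],c["t"])
    pickle.dump(c,open(f"pics/{n}0.pkl","wb"))
E
```

```text
pics
{'time': 0.0, 'qpos': [-1.403, 0.2872, 1.5782, 0.0, 1.2786, -0.15], 'dq': [-0.0007, -0.0006, 0.0006, 0.0002, -0.0016, -0.0005], 'joint_efforts': [0.0015, -40.5972, -29.263, -0.0, 0.0058, -0.0], 'eef_pos': [0.2109, -0.6409, 0.4033], 'tcp_rot': [0.8101, -0.5863, -0.0008, -0.0008], 'contact_force': [0.8045, 0.114, -0.1952], 'wrist_torque': [0.0207, 0.0358, -0.0179], 'opening': 1.0002}
side [[486.25887904   0.         319.45773439]
 [  0.         486.25887904 238.93737068]
 [  0.           0.           1.        ]] -0.109510693156252 [[ 0.94151621 -0.33614245  0.02356872]
 [-0.17829267 -0.55629561 -0.81163225]
 [ 0.28593524  0.75996279 -0.58369307]] [-0.48983787  0.168721    0.5751699 ]
top [[538.76441472   0.         329.04391712]
 [  0.         538.76441472 239.6724265 ]
 [  0.           0.           1.        ]] -0.12251069869652845 [[ 1.35702762e-01 -9.90749357e-01 -6.86402449e-04]
 [-9.59178874e-01 -1.31204994e-01 -2.50521730e-01]
 [ 2.48114184e-01  3.46548734e-02 -9.68110733e-01]] [-0.01434406  0.56398755  0.67450993]
```

View pics/side0.png

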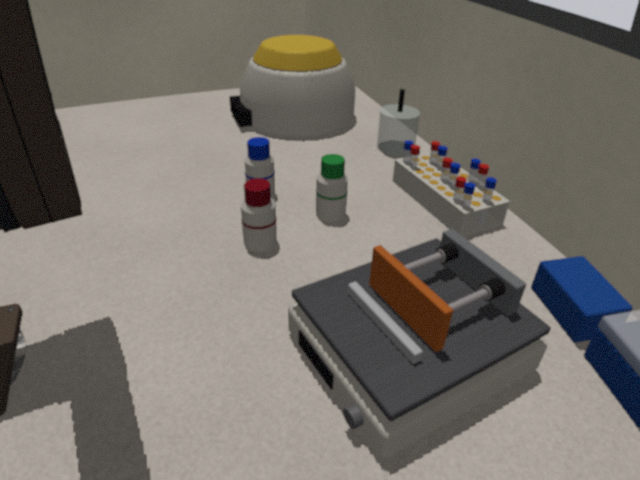

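View pics/top0.png

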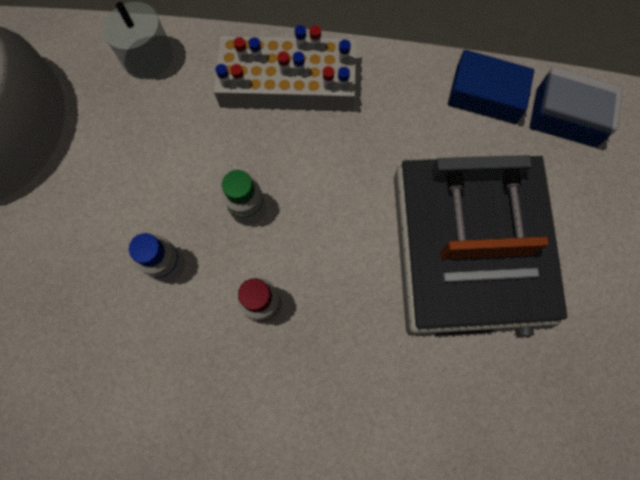

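Side view: blue cap at (259,149), maroon at (257,193), green at (333,166), and the orange bar from (372,252) to (447,340). Top view: blue cap at (147,249), maroon at (255,295), green at (238,185), and the mixer from (403,160) to (562,328). Next I'll enlarge the caps and mixer.

```bash
cat > h.py <<'E'
import numpy as np,cv2,pickle
from scipy.optimize import least_squares
def load(n): return pickle.load(open(f"pics/{n}.pkl","rb"))
def proj(c,X):
    X=np.atleast_2d(X); p=X@c["R"].T+c["t"]; s=p[:,:2]/p[:,2:]; r2=(s**2).sum(1,keepdims=True); s=s*(1+c["k1"]*r2)
    K=c["intrinsics"]; return s*[K[0,0],K[1,1]]+[K[0,2],K[1,2]]
def tri(cs,uvs,x0=(.6,0,.1)):
    f=lambda X:np.concatenate([proj(c,X)[0]-u for c,u in zip(cs,uvs)])
    r=least_squares(f,x0); return r.x,np.abs(r.fun).max()
def mask(c,col):
    h=cv2.cvtColor(c["frame"],cv2.COLOR_RGB2HSV).astype(int); H,S,V=h[...,0],h[...,1],h[...,2]
    rg={'blue':(105,130),'green':(55,80),'orange':(5,16)}
    m=(S>140)&(V>50)
    m&= ((H>170)|(H<4)) if col=='maroon' else (H>=rg[col][0])&(H<=rg[col][1])
    return m.astype(np.uint8)
def blobs(c,col,mn=60):
    n,l,st,ce=cv2.connectedComponentsWithStats(mask(c,col)); return [(st[i].tolist(),ce[i].round(1).tolist()) for i in range(1,n) if st[i][4]>=mn]
E
python3 - <<'E'
from h import *
for n in("side0","top0"):
    c=load(n)
    for k in('blue','green','maroon','orange'): print(n,k,blobs(c,k))
s=load("side0")["frame"][220:460,270:570,::-1];cv2.imwrite("pics/s0z.png",cv2.resize(s,None,fx=2.5,fy=2.5,interpolation=cv2.INTER_CUBIC))
s=load("top0")["frame"][145:345,390:590,::-1];cv2.imwrite("pics/t0z.png",cv2.resize(s,None,fx=3,fy=3,interpolation=cv2.INTER_CUBIC))
E
```

```text
side0 blue [([248, 138, 21, 22, 397], [258.1, 148.4]), ([439, 146, 8, 9, 60], [442.0, 149.9]), ([471, 159, 9, 9, 61], [474.8, 162.9]), ([451, 163, 9, 10, 72], [454.4, 167.2]), ([486, 178, 10, 10, 78], [490.5, 182.3]), ([465, 182, 10, 12, 86], [469.0, 187.3]), ([533, 257, 107, 170, 6853], [589.3, 319.6])]
side0 green [([322, 155, 21, 23, 409], [332.5, 166.1])]
side0 maroon [([411, 145, 8, 9, 61], [414.3, 149.1]), ([443, 158, 9, 9, 62], [446.8, 161.7]), ([479, 164, 10, 10, 77], [483.2, 168.3]), ([456, 177, 10, 10, 71], [460.0, 181.7]), ([245, 179, 25, 27, 505], [256.8, 190.9])]
side0 orange [([370, 246, 83, 106, 4027], [410.4, 298.3])]
top0 blue [([295, 25, 10, 10, 80], [299.7, 29.6]), ([249, 38, 10, 10, 75], [253.8, 42.4]), ([340, 40, 10, 10, 77], [344.4, 44.6]), ([454, 51, 79, 58, 2981], [493.7, 79.4]), ([294, 52, 10, 10, 82], [298.1, 56.8]), ([216, 65, 11, 9, 77], [220.8, 69.1]), ([339, 68, 10, 9, 82], [343.4, 72.2]), ([129, 234, 30, 30, 674], [143.7, 247.9])]
top0 green [([223, 171, 29, 27, 591], [236.6, 184.1])]
top0 maroon [([310, 25, 11, 11, 93], [314.8, 30.2]), ([235, 38, 9, 10, 76], [238.9, 42.2]), ([279, 52, 9, 10, 84], [282.9, 56.6]), ([232, 64, 10, 11, 86], [236.1, 69.4]), ([323, 67, 11, 10, 91], [327.9, 71.6]), ([239, 279, 30, 31, 731], [253.6, 293.9])]
top0 orange [([448, 236, 101, 15, 954], [497.7, 243.0])]
```

View pics/s0z.png

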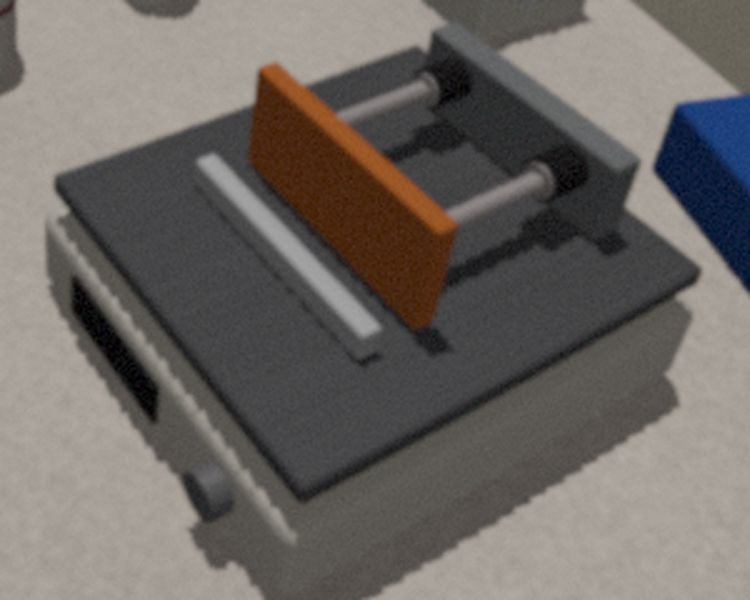

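View pics/t0z.png

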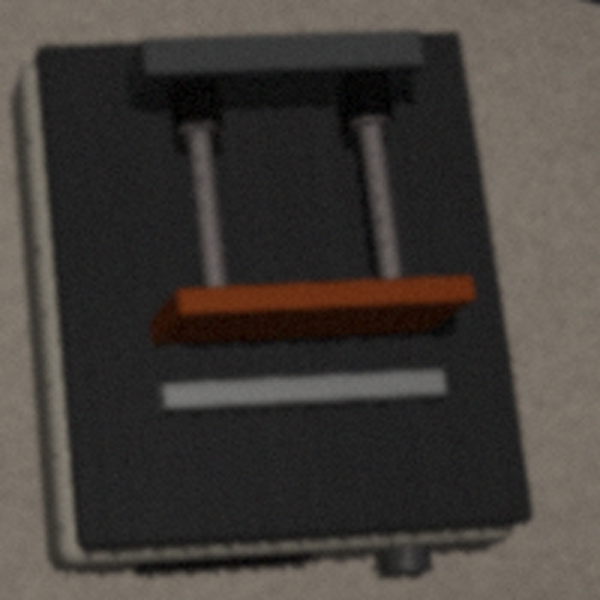

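Enlarged, all bar and platform corners can be picked in both views. Next I'll triangulate the pairs, fit the mixer pose, and fit the cap cylinders to their silhouettes.

```bash
cat >> h.py <<'E'
def capmask(c,col,near):
    h=cv2.cvtColor(c["frame"],cv2.COLOR_RGB2HSV).astype(int); H,S,V=h[...,0],h[...,1],h[...,2]
    rg={'blue':(100,135),'green':(45,90)}
    m=(S>100)&(V>25)
    m&= ((H>165)|(H<6)) if col=='maroon' else (H>=rg[col][0])&(H<=rg[col][1])
    m=cv2.morphologyEx(m.astype(np.uint8),cv2.MORPH_OPEN,np.ones((3,3),np.uint8))
    n,l,st,ce=cv2.connectedComponentsWithStats(m); k=l[int(near[1]),int(near[0])]
    return (l==k) if k else None
def stats(ys,xs):
    return np.array([xs.mean(),ys.mean()])
def hullstat(c,P,r=.021,h0=.0,h1=.032,ax=np.array([0,0,1.])):
    a=np.linspace(0,2*np.pi,48); ring=np.c_[np.cos(a)*r,np.sin(a)*r,0*a]
    pts=np.vstack([P+ring+[0,0,h0],P+ring+[0,0,h1]]); uv=proj(c,pts)
    hl=cv2.convexHull((uv).astype(np.float32)); M=cv2.moments(hl); 
    return np.array([M['m10']/M['m00'],M['m01']/M['m00']]),M['m00']
def fitcap(cs,col,nears,x0=(.6,0,.08)):
    obs=[]
    for c,n in zip(cs,nears):
        ys,xs=np.nonzero(capmask(c,col,n)); obs.append((np.array([xs.mean(),ys.mean()]),len(xs)))
    f=lambda X:np.concatenate([hullstat(c,X)[0]-o[0] for c,o in zip(cs,obs)])
    r=least_squares(f,x0,diff_step=1e-3); return r.x,r.fun.round(2),[(o[1],round(hullstat(c,r.x)[1])) for c,o in zip(cs,obs)]
E
cat > m.py <<'E'
from h import *
cs,ct=load("side0"),load("top0")
for col,a,b in(('blue',(259,149),(144,248)),('green',(332,166),(237,184)),('maroon',(257,191),(254,294))):
    print(col,fitcap((cs,ct),col,(a,b)))
M={ 'of+':(-25,65,141,(260,72),(178,312)),'ob+':(-13,65,141,(278,64),(180,290)),'ob-':(-13,-65,141,(455,222),(473,277)),'of-':(-25,-65,141,(443,236),(475,300)),
'ff+':(-57,65,96,(197,160),(163,408)),'fb+':(-45,65,96,(212,153),(163,385)),'fb-':(-45,-65,96,(382,328),(445,370)),'ff-':(-57,-65,96,(362,340),(447,393)),
'p1':(None,0,80,(415,48),(38,48)),'p2':(None,0,80,(698,270),(458,35)),'p3':(None,0,80,(305,492),(530,522)),'p4':(None,0,80,(55,182),(80,548))}
obs=[];T={}
for k,(x,y,z,s,t) in M.items():
    s=np.array(s)/2.5+[270,220]-.3; t=np.array(t)/3+[390,145]-.33
    X,e=tri((cs,ct),(s,t)); T[k]=X; print(k,X.round(4),round(e,2),z)
    if x is not None: obs.append((np.array([x,y,z])/1e3,s,t))
def f(p):
    c,s=np.cos(p[2]),np.sin(p[2]); o=[]
    for X,a,b in obs:
        W=np.array([p[0]+c*X[0]-s*X[1],p[1]+s*X[0]+c*X[1],X[2]]); o+=[proj(cs,W)[0]-a,proj(ct,W)[0]-b]
    return np.concatenate(o)
r=least_squares(f,[.6,-.3,0]); print(r.x,np.abs(r.fun).max(),r.fun.std())
print('platform center',np.mean([T[k] for k in('p1','p2','p3','p4')],0))
E
python3 m.py
```

```text
blue (array([0.50809838, 0.30782891, 0.07741785]), array([ 0.64, -0.12, -0.14,  0.45]), [(417, 528), (757, 1004)])
green (array([0.61428505, 0.1985927 , 0.07835571]), array([ 1.05, -0.28, -0.31,  0.8 ]), [(460, 603), (665, 943)])
maroon (array([0.46738723, 0.14863342, 0.07954806]), array([ 0.47, -0.09, -0.11,  0.38]), [(626, 749), (807, 957)])
of+ [ 0.5534 -0.092   0.1352] 0.0 141
ob+ [ 0.5626 -0.0917  0.1376] 0.18 141
ob- [ 0.5843 -0.2169  0.14  ] 0.28 141
of- [ 0.5764 -0.2199  0.1369] 0.61 141
ff+ [ 0.5207 -0.0974  0.0925] 0.24 96
fb+ [ 0.53   -0.0961  0.0936] 0.35 96
fb- [ 0.5541 -0.2236  0.0934] 0.12 96
ff- [ 0.5438 -0.2255  0.0918] 0.26 96
p1 [ 0.6905 -0.0264  0.0745] 0.24 80
p2 [ 0.727  -0.231   0.0761] 0.24 80
p3 [ 0.4945 -0.2744  0.0744] 0.68 80
p4 [ 0.4565 -0.0697  0.0724] 0.0 80
[ 0.58658707 -0.15236153  0.17794627] 3.056928219105828 1.3649489506859764
platform center [ 0.59212925 -0.15040802  0.07437189]
```

```bash
cat >> m.py <<'E'
def g(p):
    c,s=np.cos(p[2]),np.sin(p[2]); o=[]
    for X,a,b in obs:
        W=np.array([p[0]+c*X[0]-s*X[1],p[1]+s*X[0]+c*X[1],X[2]+p[3]]); o+=[proj(cs,W)[0]-a,proj(ct,W)[0]-b]
    return np.concatenate(o)
r=least_squares(g,[.6,-.3,0,0]); print(r.x,np.abs(r.fun).max(),r.fun.std())
def fitpts(W0s): pass
tiles=[]
for c,n in((cs,((259,149),(332,166),(257,191))),(ct,((144,248),(237,184),(254,294)))):
    row=[]
    for col,p in zip(('blue','green','maroon'),n):
        fr=c["frame"][:,:,::-1].copy(); m=capmask(c,col,p).astype(np.uint8)
        k=6; big=cv2.resize(fr[p[1]-25:p[1]+25,p[0]-20:p[0]+22],None,fx=k,fy=k,interpolation=cv2.INTER_NEAREST)
        mb=cv2.resize(m[p[1]-25:p[1]+25,p[0]-20:p[0]+22],None,fx=k,fy=k,interpolation=cv2.INTER_NEAREST)
        ct_,_=cv2.findContours(mb,0,2); cv2.drawContours(big,ct_,-1,(0,255,255),1); row.append(big)
    tiles.append(np.hstack(row))
cv2.imwrite("pics/masks.png",cv2.resize(np.vstack(tiles),None,fx=.98,fy=.98))
E
python3 m.py|tail -1
```

```text
[ 0.58765266 -0.15157237  0.1797618  -0.00340077] 2.0899204432711826 0.8797336270006719
```

View pics/masks.png

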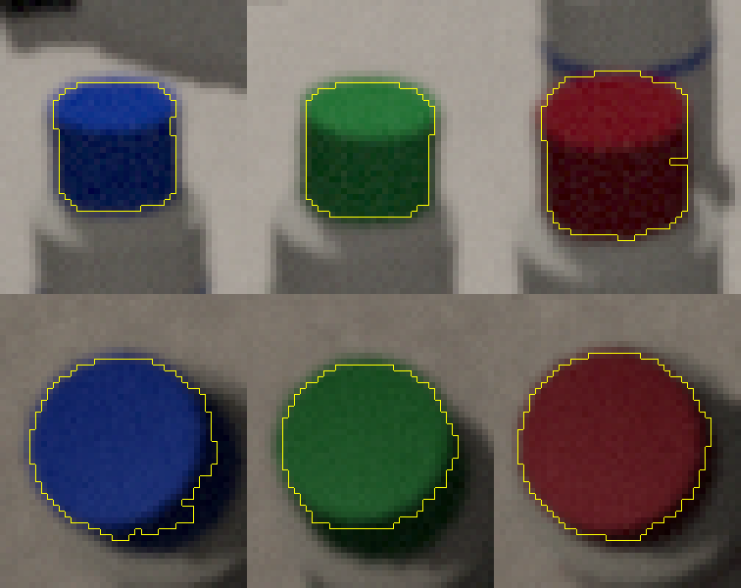

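The masks cover the side-view caps well, but in the top view they mix the cap top with its dark side. I'll triangulate the centres of the bright top discs instead.

```bash
python3 - <<'E'
from h import *
cs,ct=load("side0"),load("top0")
for n,s,t in(('blue',(258.1,141.2),(143.4,247.5)),('green',(332.5,159),(236.7,184)),('maroon',(256.9,184.4),(253.4,293.8))):
    X,e=tri((cs,ct),(s,t)); print(n,X.round(4),round(e,2))
from plant import get_state
from scipy.spatial.transform import Rotation as R
s=get_state(); print(R.from_quat(s['tcp_rot']).as_matrix().round(3))
E
```

```text
blue [0.5068 0.3038 0.1095] 0.22
green [0.6114 0.1957 0.1091] 0.07
maroon [0.4666 0.1475 0.1093] 0.13
[[ 0.312 -0.95  -0.   ]
 [-0.95  -0.312  0.002]
 [-0.002 -0.    -1.   ]]
```

Cap tops come out at z ≈ 109 mm for a true 112, so the bias is a consistent −3 mm. The mixer shows the same (−3.4 mm). Blue is at about (0.507, 0.304). The mixer is at (0.588, −0.152) with yaw 0.18. I'll turn the jaw axis onto the mixer's x first, so the press goes along the jaws.

```bash
python3 -m jog '[{"rz":-7},{"rz":-7},{"rz":-7},{"rz":-7},{"rz":-7},{"rz":-7},{"rz":-7},{"rz":-7}]'; python3 -m jog '[{"rz":-6.5},{"rz":-6.5},{"rz":-6.5},{"rz":-6.5}]'
cat >> h.py <<'E'
from scipy.spatial.transform import Rotation as Rot
def go(target,psi=None):
    """tool-frame mm shift from measured TCP to target TCP"""
    from plant import get_state
    s=get_state(); M=Rot.from_quat(s['tcp_rot']).as_matrix(); d=M.T@(np.array(target)-s['eef_pos'])*1e3
    print('t',round(s['time'],2),'pos',np.round(s['eef_pos'],4),'yaw',round(float(np.arctan2(M[1,0],M[0,0])),4),'z',M[:,2].round(3),'F',np.round(s['contact_force'],1),'q',np.round(s['qpos'],2),'op',round(float(s['opening']),3)); print('shift mm',d.round(1))
E
python3 -c "
from h import *
go([.60,-.2,.42]);go([.507,.304,.42])"
```

```text
t 0.1 pos [ 0.2109 -0.641   0.4035] yaw -1.253 z [-0.     0.002 -1.   ] F [ 0.8 -0.5 -0.2] q [-1.4   0.29  1.58  0.    1.28 -0.15] op 0.999
shift mm [-297.4 -507.4  -15.7]
t 0.1 pos [ 0.2109 -0.641   0.4035] yaw -1.253 z [-0.     0.002 -1.   ] F [ 0.8 -0.5 -0.2] q [-1.4   0.29  1.58  0.    1.28 -0.15] op 0.999
shift mm [-805.2 -576.5  -14.7]$[0]: bad value
$[0]: bad value
```

```bash
python3 -m jog '[{"grip":0,"x":0,"y":0,"z":0,"rx":0,"ry":0,"rz":-7}]'
```

```text
time: 0.18
eef_pos: [0.2109, -0.641, 0.4037]
tcp_rot: [0.845, -0.535, -0.001, -0.001]
contact_force: [-0.2, 0.2, 0.3]
opening: 0.999
```

```bash
python3 -m jog '[{"grip":0,"rz":-7},{"grip":0,"rz":-7},{"grip":0,"rz":-7},{"grip":0,"rz":-7},{"grip":0,"rz":-7},{"grip":0,"rz":-7},{"grip":0,"rz":-7}]' || python3 -m jog '[{"grip":0,"x":0,"y":0,"z":0,"rx":0,"ry":0,"rz":-7},{"grip":0,"x":0,"y":0,"z":0,"rx":0,"ry":0,"rz":-7},{"grip":0,"x":0,"y":0,"z":0,"rx":0,"ry":0,"rz":-7},{"grip":0,"x":0,"y":0,"z":0,"rx":0,"ry":0,"rz":-7},{"grip":0,"x":0,"y":0,"z":0,"rx":0,"ry":0,"rz":-7},{"grip":0,"x":0,"y":0,"z":0,"rx":0,"ry":0,"rz":-7},{"grip":0,"x":0,"y":0,"z":0,"rx":0,"ry":0,"rz":-7}]'
```

```text
time: 0.77
eef_pos: [0.2109, -0.641, 0.4039]
tcp_rot: [0.991, -0.134, -0.0, -0.001]
contact_force: [0.7, 0.3, 0.6]
opening: 1.0$[0]: bad value
```

```bash
python3 -m jog '[{"grip":0,"x":0,"y":0,"z":0,"rx":0,"ry":0,"rz":-6.5},{"grip":0,"x":0,"y":0,"z":0,"rx":0,"ry":0,"rz":-6.5},{"grip":0,"x":0,"y":0,"z":0,"rx":0,"ry":0,"rz":-6.5},{"grip":0,"x":0,"y":0,"z":0,"rx":0,"ry":0,"rz":-6.5},{"grip":0,"x":0,"y":0,"z":0,"rx":0,"ry":0,"rz":0},{"grip":0,"x":0,"y":0,"z":0,"rx":0,"ry":0,"rz":0}]'
python3 -c "
from h import *
go([.60,-.2,.42]);go([.507,.304,.42])"
```

```text
time: 1.27
eef_pos: [0.2109, -0.6411, 0.4041]
tcp_rot: [0.996, 0.088, -0.0, -0.001]
contact_force: [-0.2, 0.8, 0.7]
opening: 0.999
t 1.27 pos [ 0.2109 -0.6411  0.4041] yaw 0.1753 z [-0.     0.001 -1.   ] F [-0.2  0.8  0.7] q [-1.4   0.29  1.58 -0.    1.28 -1.58] op 0.999
shift mm [ 460.  -366.5  -15.5]
t 1.27 pos [ 0.2109 -0.6411  0.4041] yaw 0.1753 z [-0.     0.001 -1.   ] F [-0.2  0.8  0.7] q [-1.4   0.29  1.58 -0.    1.28 -1.58] op 0.999
shift mm [ 456.3 -879.   -15. ]
```

```bash
for i in 1; do python3 -m jog '[{"grip":0,"x":29,"y":-23,"z":-1,"rx":0,"ry":0,"rz":0},{"grip":0,"x":29,"y":-23,"z":-1,"rx":0,"ry":0,"rz":0},{"grip":0,"x":29,"y":-23,"z":-1,"rx":0,"ry":0,"rz":0},{"grip":0,"x":29,"y":-23,"z":-1,"rx":0,"ry":0,"rz":0},{"grip":0,"x":29,"y":-23,"z":-1,"rx":0,"ry":0,"rz":0},{"grip":0,"x":29,"y":-23,"z":-1,"rx":0,"ry":0,"rz":0},{"grip":0,"x":29,"y":-23,"z":-1,"rx":0,"ry":0,"rz":0},{"grip":0,"x":29,"y":-23,"z":-1,"rx":0,"ry":0,"rz":0}]'; done
python3 -m jog '[{"grip":0,"x":29,"y":-23,"z":-1,"rx":0,"ry":0,"rz":0},{"grip":0,"x":29,"y":-23,"z":-1,"rx":0,"ry":0,"rz":0},{"grip":0,"x":29,"y":-23,"z":-1,"rx":0,"ry":0,"rz":0},{"grip":0,"x":29,"y":-23,"z":-1,"rx":0,"ry":0,"rz":0},{"grip":0,"x":29,"y":-23,"z":-1,"rx":0,"ry":0,"rz":0},{"grip":0,"x":29,"y":-23,"z":-1,"rx":0,"ry":0,"rz":0},{"grip":0,"x":29,"y":-23,"z":-1,"rx":0,"ry":0,"rz":0},{"grip":0,"x":29,"y":-23,"z":-1,"rx":0,"ry":0,"rz":0}]'
python3 -c "
from h import *
go([.60,-.2,.42]);go([.507,.304,.40])"
```

```text
time: 1.93
eef_pos: [0.4075, -0.4174, 0.4127]
tcp_rot: [0.996, 0.087, 0.0, -0.0]
contact_force: [0.7, -1.0, -0.4]
opening: 1.0
time: 2.6
eef_pos: [0.6033, -0.1951, 0.4207]
tcp_rot: [0.996, 0.088, -0.0, 0.0]
contact_force: [-0.1, -1.0, -0.6]
opening: 0.999
t 2.6 pos [ 0.6033 -0.1951  0.4207] yaw 0.1754 z [-0. -0. -1.] F [-0.1 -1.  -0.6] q [-0.47  0.19  1.67 -0.    1.29 -0.65] op 0.999
shift mm [-4.1  4.3  0.7]
t 2.6 pos [ 0.6033 -0.1951  0.4207] yaw 0.1754 z [-0. -0. -1.] F [-0.1 -1.  -0.6] q [-0.47  0.19  1.67 -0.    1.29 -0.65] op 0.999
shift mm [  -7.7 -508.2   20.7]
```

```bash
python3 -m jog '[{"grip":0,"x":-0.5,"y":-36,"z":0,"rx":0,"ry":0,"rz":0},{"grip":0,"x":-0.5,"y":-36,"z":0,"rx":0,"ry":0,"rz":0},{"grip":0,"x":-0.5,"y":-36,"z":0,"rx":0,"ry":0,"rz":0},{"grip":0,"x":-0.5,"y":-36,"z":0,"rx":0,"ry":0,"rz":0},{"grip":0,"x":-0.5,"y":-36,"z":0,"rx":0,"ry":0,"rz":0},{"grip":0,"x":-0.5,"y":-36,"z":0,"rx":0,"ry":0,"rz":0},{"grip":0,"x":-0.5,"y":-36,"z":0,"rx":0,"ry":0,"rz":0},{"grip":0,"x":-0.5,"y":-36,"z":0,"rx":0,"ry":0,"rz":0}]'
python3 -m jog '[{"grip":0,"x":-0.5,"y":-31,"z":8,"rx":0,"ry":0,"rz":0},{"grip":0,"x":-0.5,"y":-31,"z":8,"rx":0,"ry":0,"rz":0},{"grip":0,"x":-0.5,"y":-31,"z":8,"rx":0,"ry":0,"rz":0},{"grip":0,"x":-0.5,"y":-31,"z":8,"rx":0,"ry":0,"rz":0},{"grip":0,"x":-0.5,"y":-31,"z":8,"rx":0,"ry":0,"rz":0},{"grip":0,"x":-0.5,"y":-31,"z":8,"rx":0,"ry":0,"rz":0},{"grip":0,"x":-0.5,"y":-29,"z":8,"rx":0,"ry":0,"rz":0},{"grip":0,"x":0,"y":0,"z":0,"rx":0,"ry":0,"rz":0}]'
python3 - <<'E'
from h import *
go([.507,.304,.33])
from plant import read_camera
for n in("side","top"):
    c=read_camera(n); cv2.imwrite(f"pics/{n}1.png",c["frame"][:,:,::-1]);pickle.dump(c,open(f"pics/{n}1.pkl","wb"))
a=load("side1")["frame"][20:220,160:360,::-1];b=load("top1")["frame"][140:340,30:230,::-1]
cv2.imwrite("pics/z1.png",cv2.resize(np.hstack([a,b]),None,fx=2,fy=2,interpolation=cv2.INTER_CUBIC))
E
```

```text
time: 3.27
eef_pos: [0.5467, 0.0876, 0.4207]
tcp_rot: [0.996, 0.087, 0.0, -0.0]
contact_force: [0.2, -0.3, 0.6]
opening: 0.998
time: 3.93
eef_pos: [0.504, 0.3005, 0.3625]
tcp_rot: [0.996, 0.09, -0.002, -0.0]
contact_force: [0.0, -0.5, -0.5]
opening: 1.0
t 3.93 pos [0.504  0.3005 0.3625] yaw 0.1798 z [-0.004  0.001 -1.   ] F [ 0.  -0.5 -0.5] q [0.36 0.13 1.84 0.   1.18 0.18] op 1.0
shift mm [ 3.7 -2.9 32.5]
```

View pics/z1.png

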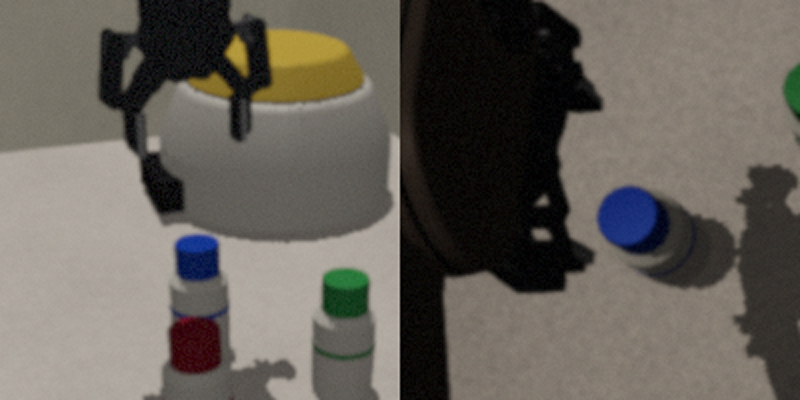

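```bash
python3 - <<'E'
from h import *
from plant import get_state
s=get_state(); M=Rot.from_quat(s['tcp_rot']).as_matrix()
for L in(.160,.173):
  for x in(-.057,-.0425,.0425,.057):
    X=s['eef_pos']+M@np.array([x,0,L]); print(L,x,[proj(load(n),X)[0].round(1) for n in('side1','top1')])
a=load("side1")["frame"][20:120,200:310,::-1];b=load("top1")["frame"][170:290,80:180,::-1]
f=lambda a:np.clip(cv2.resize(a,(400,440),interpolation=cv2.INTER_CUBIC).astype(float)*2,0,255)
cv2.imwrite("pics/z1b.png",np.hstack([f(a),f(b)]))
E
```

```text
0.16 -0.057 [array([224.6,  97.4]), array([118.8, 278.9])]
0.16 -0.0425 [array([232.7,  96.1]), array([119.4, 266.4])]
0.16 0.0425 [array([278.1,  88.6]), array([123.5, 195.8])]
0.16 0.057 [array([285.5,  87.4]), array([124.2, 184.2])]
0.173 -0.057 [array([225.2, 104.9]), array([122.9, 280.9])]
0.173 -0.0425 [array([233.2, 103.5]), array([123.5, 268.6])]
0.173 0.0425 [array([278.3,  95.8]), array([127.4, 199.3])]
0.173 0.057 [array([285.6,  94.5]), array([128.1, 188. ])][ WARN:0@0.562] global loadsave.cpp:1063 imwrite_ Unsupported depth image for selected encoder is fallbacked to CV_8U.
```

View pics/z1b.png

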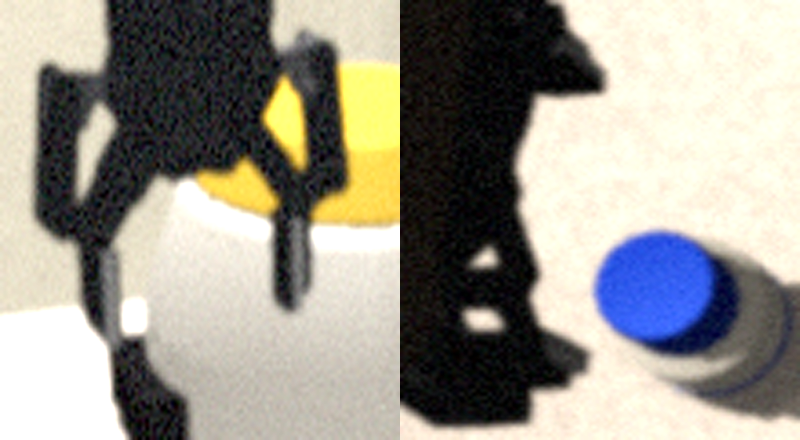

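The open fingers straddle the blue bottle. In the side view the tips at x = 228 and 280 match the predicted positions within 1 px. Now I'll descend to the cap.

```bash
python3 -c "
from h import *
go([.507,.304,.253])"
python3 -m jog '[{"grip":0,"x":1.5,"y":-1.5,"z":10,"rx":0,"ry":0,"rz":0},{"grip":0,"x":1.5,"y":-1.5,"z":12,"rx":0,"ry":0,"rz":0},{"grip":0,"x":0,"y":0,"z":14,"rx":0,"ry":0,"rz":0},{"grip":0,"x":0,"y":0,"z":14,"rx":0,"ry":0,"rz":0},{"grip":0,"x":0,"y":0,"z":12,"rx":0,"ry":0,"rz":0},{"grip":0,"x":0,"y":0,"z":0,"rx":0,"ry":0,"rz":0}]'
python3 -c "
from h import *
go([.507,.304,.253])"
```

```text
t 4.03 pos [0.5053 0.2977 0.364 ] yaw 0.1787 z [-0.001 -0.001 -1.   ] F [ 1.1 -0.4  0.5] q [ 0.36  0.13  1.84 -0.    1.18  0.18] op 1.0
shift mm [  2.9  -6.  111. ]
time: 4.53
eef_pos: [0.5076, 0.2991, 0.2986]
tcp_rot: [0.996, 0.088, -0.003, 0.001]
contact_force: [-0.7, -0.9, -1.1]
opening: 1.001
t 4.53 pos [0.5076 0.2991 0.2986] yaw 0.1762 z [-0.006 -0.002 -1.   ] F [-0.7 -0.9 -1.1] q [ 0.36  0.21  1.87 -0.    1.06  0.18] op 1.001
shift mm [ 0.6 -5.  45.6]
```

```bash

python3 -m jog '[{"grip":0,"x":0,"y":-3,"z":4,"rx":0,"ry":0,"rz":0},{"grip":0,"x":0,"y":-2,"z":9,"rx":0,"ry":0,"rz":0},{"grip":0,"x":0,"y":0,"z":11,"rx":0,"ry":0,"rz":0},{"grip":0,"x":0,"y":0,"z":11,"rx":0,"ry":0,"rz":0},{"grip":0,"x":0,"y":0,"z":9,"rx":0,"ry":0,"rz":0},{"grip":0,"x":0,"y":0,"z":2,"rx":0,"ry":0,"rz":0},{"grip":0,"x":0,"y":0,"z":0,"rx":0,"ry":0,"rz":0},{"grip":0,"x":0,"y":0,"z":0,"rx":0,"ry":0,"rz":0}]'
python3 - <<'E'
from h import *
go([.507,.304,.253])
from plant import read_camera
for n in("side","top"):
    c=read_camera(n); pickle.dump(c,open(f"pics/{n}2.pkl","wb"))
a=load("side2")["frame"][80:230,190:340,::-1];b=load("top2")["frame"][180:330,60:210,::-1]
f=lambda a:np.clip(cv2.resize(a,(400,400),interpolation=cv2.INTER_CUBIC).astype(float)*1.8,0,255).astype(np.uint8)
cv2.imwrite("pics/z2.png",np.hstack([f(a),f(b)]))
E
```

```text
time: 5.2
eef_pos: [0.5075, 0.3054, 0.2566]
tcp_rot: [0.996, 0.089, -0.0, 0.0]
contact_force: [-0.5, -0.1, 0.1]
opening: 1.0
t 5.2 pos [0.5075 0.3054 0.2566] yaw 0.1782 z [-0. -0. -1.] F [-0.5 -0.1  0.1] q [ 0.37  0.27  1.89 -0.    0.98  0.19] op 1.0
shift mm [-0.7  1.3  3.6]
```

View pics/z2.png

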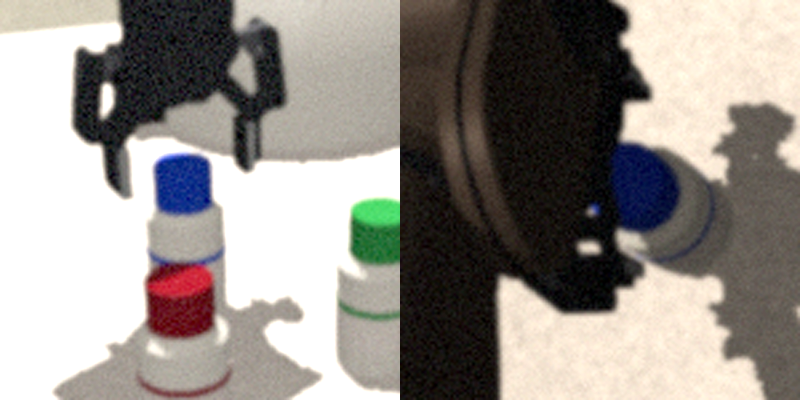

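Side view: the cap, centred at zoom x = 183, sits midway between the fingers (120 and 248). Top view: the finger line is within about 2 px of the cap centre. I'll grip now.

```bash

python3 -m jog '[{"grip":0.3,"x":0,"y":0,"z":2,"rx":0,"ry":0,"rz":0},{"grip":0.6,"x":0,"y":0,"z":0,"rx":0,"ry":0,"rz":0},{"grip":0.8,"x":0,"y":0,"z":0,"rx":0,"ry":0,"rz":0},{"grip":1,"x":0,"y":0,"z":0,"rx":0,"ry":0,"rz":0},{"grip":1,"x":0,"y":0,"z":0,"rx":0,"ry":0,"rz":0},{"grip":1,"x":0,"y":0,"z":0,"rx":0,"ry":0,"rz":0},{"grip":1,"x":0,"y":0,"z":0,"rx":0,"ry":0,"rz":0}]' 80
python3 -c "
from h import *
go([.507,.304,.253])"
python3 -m jog '[{"grip":1,"x":0,"y":0,"z":0,"rx":0,"ry":0,"rz":0},{"grip":1,"x":0,"y":0,"z":0,"rx":0,"ry":0,"rz":0},{"grip":1,"x":0,"y":0,"z":-3,"rx":0,"ry":0,"rz":0},{"grip":1,"x":0,"y":0,"z":-5,"rx":0,"ry":0,"rz":0},{"grip":1,"x":0,"y":0,"z":-10,"rx":0,"ry":0,"rz":0},{"grip":1,"x":0,"y":0,"z":-10,"rx":0,"ry":0,"rz":0},{"grip":1,"x":0,"y":0,"z":-10,"rx":0,"ry":0,"rz":0}]'
python3 -c "
from h import *
go([.507,.304,.253])"
```

```text
time: 5.88
eef_pos: [0.5074, 0.3054, 0.2553]
tcp_rot: [0.996, 0.089, 0.0, -0.0]
contact_force: [-2.2, -0.2, 4.3]
opening: 0.47
t 5.88 pos [0.5074 0.3054 0.2553] yaw 0.1782 z [ 0.  0. -1.] F [-2.2 -0.2  4.3] q [0.37 0.27 1.89 0.   0.98 0.19] op 0.47
shift mm [-0.7  1.3  2.3]
time: 6.47
eef_pos: [0.5074, 0.3053, 0.2936]
tcp_rot: [0.996, 0.089, 0.0, -0.0]
contact_force: [0.0, -0.3, -2.7]
opening: 0.468
t 6.47 pos [0.5074 0.3053 0.2936] yaw 0.1781 z [ 0.  0. -1.] F [ 0.  -0.3 -2.7] q [ 0.37  0.22  1.87 -0.    1.05  0.19] op 0.468
shift mm [-0.6  1.2 40.6]
```

Opening is 0.47, about 40 mm, and the wrist reads −2.7 N, about 0.25 kg, so the bottle is held. I'll raise it and carry it over at height.

```bash

python3 -m jog '[{"grip":1,"x":0,"y":0,"z":-15,"rx":0,"ry":0,"rz":0},{"grip":1,"x":0,"y":0,"z":-20,"rx":0,"ry":0,"rz":0},{"grip":1,"x":0,"y":0,"z":-25,"rx":0,"ry":0,"rz":0},{"grip":1,"x":0,"y":0,"z":-28,"rx":0,"ry":0,"rz":0},{"grip":1,"x":0,"y":0,"z":-28,"rx":0,"ry":0,"rz":0},{"grip":1,"x":0,"y":0,"z":-25,"rx":0,"ry":0,"rz":0},{"grip":1,"x":-2,"y":10,"z":-20,"rx":0,"ry":0,"rz":0},{"grip":1,"x":-4,"y":20,"z":-10,"rx":0,"ry":0,"rz":0}]'
python3 -m jog '[{"grip":1,"x":-4,"y":25,"z":0,"rx":0,"ry":0,"rz":0},{"grip":1,"x":-5,"y":30,"z":0,"rx":0,"ry":0,"rz":0},{"grip":1,"x":-5,"y":30,"z":0,"rx":0,"ry":0,"rz":0},{"grip":1,"x":-5,"y":30,"z":0,"rx":0,"ry":0,"rz":0},{"grip":1,"x":-5,"y":30,"z":0,"rx":0,"ry":0,"rz":0},{"grip":1,"x":-5,"y":30,"z":0,"rx":0,"ry":0,"rz":0},{"grip":1,"x":-5,"y":30,"z":0,"rx":0,"ry":0,"rz":0},{"grip":1,"x":-5,"y":30,"z":0,"rx":0,"ry":0,"rz":0}]'
python3 -c "
from h import *
go([.514,-.165,.47])"
```

```text
time: 7.13
eef_pos: [0.5066, 0.2757, 0.469]
tcp_rot: [0.996, 0.09, 0.004, -0.001]
contact_force: [0.7, 0.0, -1.7]
opening: 0.471
time: 7.8
eef_pos: [0.5095, 0.0352, 0.465]
tcp_rot: [0.996, 0.089, 0.001, 0.0]
contact_force: [0.1, -0.4, -2.5]
opening: 0.47
t 7.8 pos [0.5095 0.0352 0.465 ] yaw 0.1783 z [ 0.002 -0.    -1.   ] F [ 0.1 -0.4 -2.5] q [-0.13 -0.13  1.9  -0.    1.36 -0.31] op 0.47
shift mm [-31.  197.8  -5. ]
```

```bash

python3 -m jog '[{"grip":1,"x":-4.5,"y":30,"z":0,"rx":0,"ry":0,"rz":0},{"grip":1,"x":-4.5,"y":30,"z":0,"rx":0,"ry":0,"rz":0},{"grip":1,"x":-4.5,"y":30,"z":0,"rx":0,"ry":0,"rz":0},{"grip":1,"x":-4.5,"y":30,"z":0,"rx":0,"ry":0,"rz":0},{"grip":1,"x":-4.5,"y":30,"z":0,"rx":0,"ry":0,"rz":0},{"grip":1,"x":-4,"y":22,"z":6,"rx":0,"ry":0,"rz":0},{"grip":1,"x":-3,"y":10,"z":12,"rx":0,"ry":0,"rz":0},{"grip":1,"x":0,"y":0,"z":16,"rx":0,"ry":0,"rz":0}]'
python3 -m jog '[{"grip":1,"x":0,"y":0,"z":16,"rx":0,"ry":0,"rz":0},{"grip":1,"x":0,"y":0,"z":10,"rx":0,"ry":0,"rz":0},{"grip":1,"x":0,"y":0,"z":3,"rx":0,"ry":0,"rz":0},{"grip":1,"x":0,"y":0,"z":0,"rx":0,"ry":0,"rz":0},{"grip":1,"x":0,"y":0,"z":0,"rx":0,"ry":0,"rz":0},{"grip":1,"x":0,"y":0,"z":0,"rx":0,"ry":0,"rz":0}]'
python3 - <<'E'
from h import *
go([.514,-.165,.36])
from plant import read_camera
for n in("side","top"):
    c=read_camera(n); pickle.dump(c,open(f"pics/{n}3.pkl","wb"))
a=load("side3")["frame"][160:400,260:560,::-1];b=load("top3")["frame"][145:345,360:560,::-1]
f=lambda a:np.clip(cv2.resize(a,(400,400),interpolation=cv2.INTER_CUBIC).astype(float)*1.8,0,255).astype(np.uint8)
cv2.imwrite("pics/z3.png",np.hstack([f(a[:,:240]),f(b)]))
E
```

```text
time: 8.47
eef_pos: [0.5131, -0.1498, 0.4312]
tcp_rot: [0.996, 0.087, 0.002, 0.001]
contact_force: [0.2, 0.9, -2.5]
opening: 0.468
time: 8.97
eef_pos: [0.5136, -0.1476, 0.4021]
tcp_rot: [0.996, 0.089, 0.001, 0.001]
contact_force: [0.1, -0.6, -1.9]
opening: 0.469
t 8.97 pos [ 0.5136 -0.1476  0.4021] yaw 0.1787 z [ 0.002 -0.001 -1.   ] F [ 0.1 -0.6 -1.9] q [-0.47 -0.02  1.92  0.    1.24 -0.65] op 0.469
shift mm [-2.8 17.2 42.1]
```

View pics/z3.png

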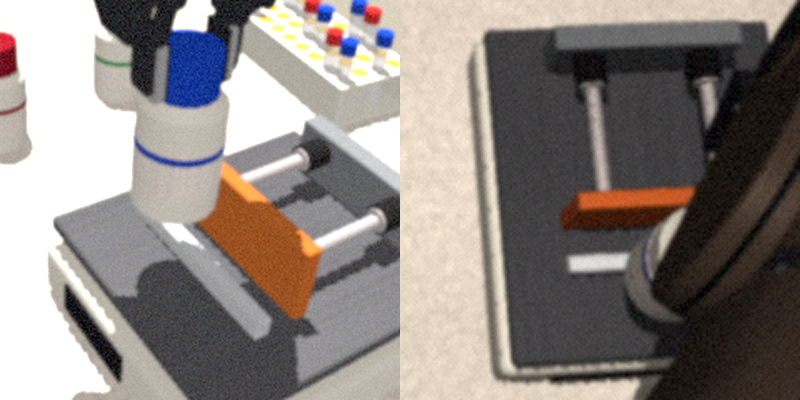

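Side view: the bottle hangs upright just in front of the bars, bottom at zoom (172,215). Top view: it is partly hidden by the arm and sits in front of the orange bar. Next I'll shift it along the bar and lower it to press height, then check with a model overlay.

```bash

python3 -m jog '[{"grip":1,"x":-1,"y":5,"z":6,"rx":0,"ry":0,"rz":0},{"grip":1,"x":-1,"y":8,"z":9,"rx":0,"ry":0,"rz":0},{"grip":1,"x":-1,"y":4,"z":10,"rx":0,"ry":0,"rz":0},{"grip":1,"x":0,"y":0,"z":9,"rx":0,"ry":0,"rz":0},{"grip":1,"x":0,"y":0,"z":4,"rx":0,"ry":0,"rz":0},{"grip":1,"x":0,"y":0,"z":0,"rx":0,"ry":0,"rz":0},{"grip":1,"x":0,"y":0,"z":0,"rx":0,"ry":0,"rz":0}]'
cat > ov.py <<'E'
from h import *
import sys
from plant import read_camera,get_state
k=sys.argv[1]
go([.5877-.060*.984,-.1516-.060*.179,.363])
s=get_state();M=Rot.from_quat(s['tcp_rot']).as_matrix();p=s['eef_pos']
mx,my,yw,zo=.5877,-.1516,.18,-.0034
Rz=Rot.from_euler('z',yw).as_matrix()
d=p+M[:,2]*.2553; print('underside in mixer mm',(Rz.T@(d-[mx,my,0])*1e3).round(1))
T=[]
for n,(r0,r1,c0,c1) in(("side",(140,400,280,540)),("top",(145,345,380,580))):
    c=read_camera(n); pickle.dump(c,open(f"pics/{n}{k}.pkl","wb"))
    K=600//(r1-r0)*1.0; K=400/(r1-r0)
    im=np.clip(cv2.resize(c["frame"][r0:r1,c0:c1,::-1],(400,400),interpolation=cv2.INTER_CUBIC).astype(float)*1.7,0,255).astype(np.uint8)
    if len(sys.argv)<3:
        P=lambda X:((proj(c,X)+.5-[c0,r0])*K).round().astype(int)
        a=np.linspace(0,2*np.pi,60)
        for r,z in((.028,0),(.028,.076),(.021,.112)):
            if z==.112 and False: continue
            X=d+(np.c_[r*np.cos(a),r*np.sin(a),0*a-z])@M.T; cv2.polylines(im,[P(X)],True,(0,255,0),1)
        for x0,x1,z1 in((-.057,-.045,.096),(-.025,-.013,.141)):
            X=np.array([[x0,.065,z1],[x1,.065,z1],[x1,-.065,z1],[x0,-.065,z1]])@Rz.T+[mx,my,0]
            cv2.polylines(im,[P(X)],True,(255,0,255),1); cv2.polylines(im,[P(X+[0,0,zo])],True,(0,255,255),1)
    T.append(im)
cv2.imwrite(f"pics/z{k}.png",np.hstack(T))
E
python3 ov.py 4
```

```text
time: 9.65
eef_pos: [0.5133, -0.165, 0.362]
tcp_rot: [0.996, 0.089, -0.001, -0.0]
contact_force: [-0.5, 0.4, -2.7]
opening: 0.466
t 9.65 pos [ 0.5133 -0.165   0.362 ] yaw 0.1781 z [-0.001  0.001 -1.   ] F [-0.5  0.4 -2.7] q [-0.5   0.03  1.95  0.    1.17 -0.68] op 0.466
shift mm [15.6  0.1 -1.1]
underside in mixer mm [-75.9   0.4 106.7]
```

View pics/z4.png

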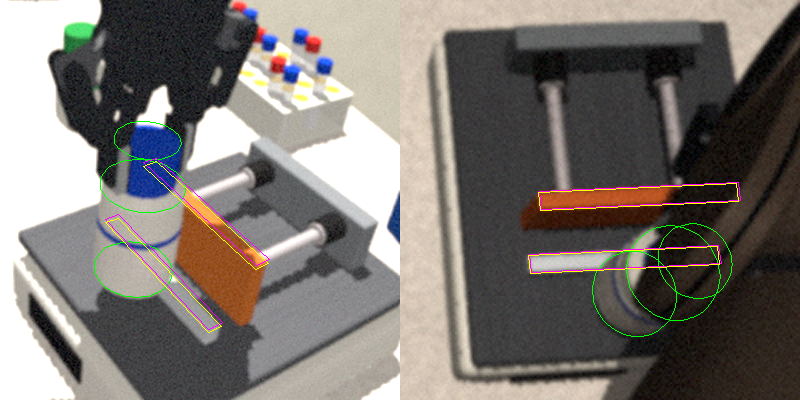

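The bottle overlay fits in both views. I'll zoom in on the bars to check them.

```bash
python3 - <<'E'
from h import *
mx,my,yw,zo=.5877,-.1516,.18,-.0034
Rz=Rot.from_euler('z',yw).as_matrix()
T=[]
for n,(r0,c0,S) in(("side0",(230,340,120)),("top0",(215,435,120))):
    c=load(n);K=400/S
    im=np.clip(cv2.resize(c["frame"][r0:r0+S,c0:c0+S,::-1],(400,400),interpolation=cv2.INTER_CUBIC).astype(float)*1.7,0,255).astype(np.uint8)
    P=lambda X:((proj(c,X)+.5-[c0,r0])*K).round().astype(int)
    for x0,x1,z1 in((-.057,-.045,.096),(-.025,-.013,.141)):
        X=np.array([[x0,.065,z1],[x1,.065,z1],[x1,-.065,z1],[x0,-.065,z1]])@Rz.T+[mx,my,0]
        cv2.polylines(im,[P(X)],True,(255,0,255),1); cv2.polylines(im,[P(X+[0,0,zo])],True,(0,255,255),1)
    T.append(im)
cv2.imwrite("pics/zb.png",np.hstack(T))
E
```

View pics/zb.png

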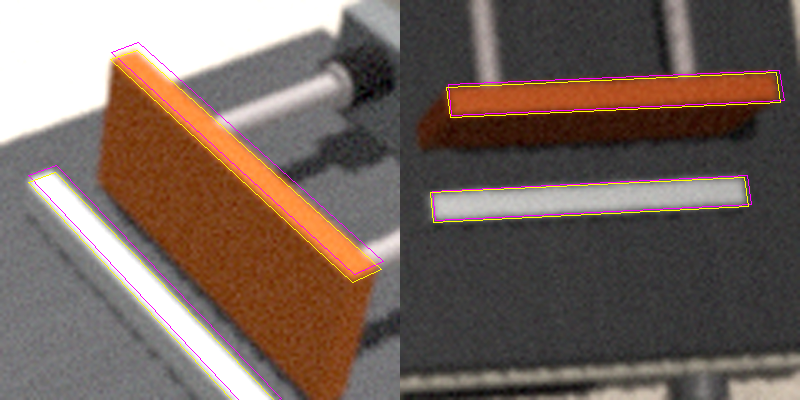

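The yellow outlines (z offset −3.4 mm) fit both bars to about 1 mm, so the mixer pose is good. Now I'll press, moving +x along the clamp line.

```bash

python3 -m jog '[{"grip":1,"x":3,"y":0,"z":0,"rx":0,"ry":0,"rz":0},{"grip":1,"x":4,"y":0,"z":0,"rx":0,"ry":0,"rz":0},{"grip":1,"x":4,"y":0,"z":0,"rx":0,"ry":0,"rz":0},{"grip":1,"x":3,"y":0,"z":0,"rx":0,"ry":0,"rz":0},{"grip":1,"x":2,"y":0,"z":0,"rx":0,"ry":0,"rz":0},{"grip":1,"x":0,"y":0,"z":0,"rx":0,"ry":0,"rz":0}]'
for i in 1 ; do python3 -m jog '[{"grip":1,"x":2,"y":0,"z":0,"rx":0,"ry":0,"rz":0},{"grip":1,"x":2,"y":0,"z":0,"rx":0,"ry":0,"rz":0}]'; python3 -m jog '[{"grip":1,"x":2,"y":0,"z":0,"rx":0,"ry":0,"rz":0},{"grip":1,"x":2,"y":0,"z":0,"rx":0,"ry":0,"rz":0}]'; python3 -m jog '[{"grip":1,"x":2,"y":0,"z":0,"rx":0,"ry":0,"rz":0},{"grip":1,"x":2,"y":0,"z":0,"rx":0,"ry":0,"rz":0}]';  python3 -m jog '[{"grip":1,"x":2,"y":0,"z":0,"rx":0,"ry":0,"rz":0},{"grip":1,"x":2,"y":0,"z":0,"rx":0,"ry":0,"rz":0}]'; done
python3 ov.py 5
```

```text
time: 10.25
eef_pos: [0.5296, -0.1621, 0.3628]
tcp_rot: [0.996, 0.089, 0.0, 0.0]
contact_force: [-0.4, -0.2, -3.6]
opening: 0.468
time: 10.42
eef_pos: [0.5331, -0.1615, 0.3626]
tcp_rot: [0.996, 0.089, -0.0, -0.0]
contact_force: [0.2, 0.1, -1.9]
opening: 0.469
time: 10.58
eef_pos: [0.5369, -0.1608, 0.3627]
tcp_rot: [0.996, 0.089, -0.001, -0.0]
contact_force: [-2.9, -0.9, -1.3]
opening: 0.469
time: 10.75
eef_pos: [0.5409, -0.1601, 0.3627]
tcp_rot: [0.996, 0.089, -0.001, -0.0]
contact_force: [-2.2, -0.3, -2.5]
opening: 0.469
time: 10.92
eef_pos: [0.5449, -0.1594, 0.3626]
tcp_rot: [0.996, 0.089, -0.0, -0.0]
contact_force: [-2.8, 1.0, -1.8]
opening: 0.472
t 10.92 pos [ 0.5449 -0.1594  0.3626] yaw 0.1782 z [-0.001  0.    -1.   ] F [-2.8  1.  -1.8] q [-0.46  0.09  1.88 -0.    1.17 -0.64] op 0.472
shift mm [-16.5   0.   -0.3]
underside in mixer mm [-4.370e+01  1.000e-01  1.073e+02]
```

View pics/z5.png

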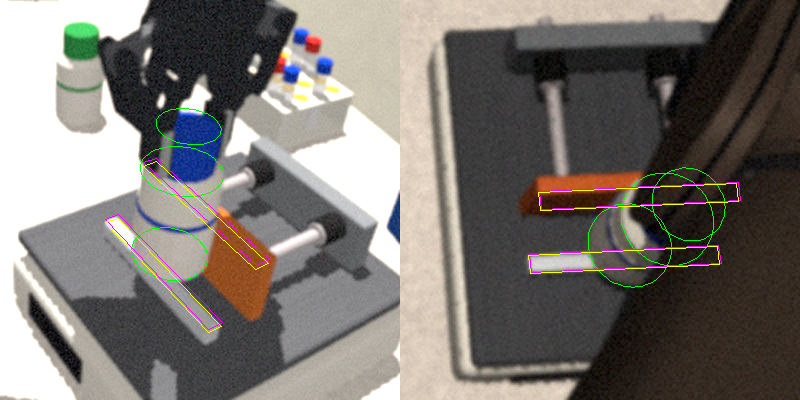

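Contact came at axis x ≈ −54 mm in mixer coordinates, against −53 expected. The force is about 3 N, the orange bar is moving back, and the bottle is still upright. I'll continue pressing to about −10 mm.

```bash

python3 -m jog '[{"grip":1,"x":4,"y":0,"z":0,"rx":0,"ry":0,"rz":0},{"grip":1,"x":5,"y":0,"z":0,"rx":0,"ry":0,"rz":0},{"grip":1,"x":5,"y":0,"z":0,"rx":0,"ry":0,"rz":0},{"grip":1,"x":5,"y":0,"z":0,"rx":0,"ry":0,"rz":0},{"grip":1,"x":5,"y":0,"z":0,"rx":0,"ry":0,"rz":0},{"grip":1,"x":5,"y":0,"z":0,"rx":0,"ry":0,"rz":0},{"grip":1,"x":4,"y":0,"z":0,"rx":0,"ry":0,"rz":0},{"grip":1,"x":0,"y":0,"z":0,"rx":0,"ry":0,"rz":0}]'
python3 -m jog '[{"grip":1,"x":0,"y":0,"z":0,"rx":0,"ry":0,"rz":0},{"grip":1,"x":0,"y":0,"z":0,"rx":0,"ry":0,"rz":0}]'
python3 ov.py 6
```

```text
time: 11.68
eef_pos: [0.578, -0.1534, 0.3625]
tcp_rot: [0.996, 0.089, -0.0, -0.0]
contact_force: [-4.2, -1.2, -1.5]
opening: 0.468
time: 11.85
eef_pos: [0.5773, -0.1535, 0.3626]
tcp_rot: [0.996, 0.089, -0.0, -0.0]
contact_force: [-3.2, 0.1, -1.7]
opening: 0.471
t 11.85 pos [ 0.5773 -0.1535  0.3626] yaw 0.1783 z [-0.  0. -1.] F [-3.2  0.1 -1.7] q [-0.43  0.15  1.81 -0.    1.18 -0.61] op 0.471
shift mm [-49.4   0.1  -0.4]
underside in mixer mm [-1.070e+01  1.000e-01  1.073e+02]
```

View pics/z6.png

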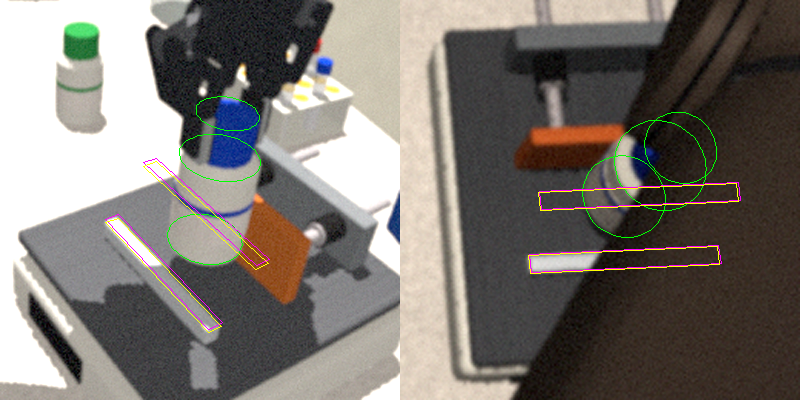

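The bottle is still aligned with its model in both views and the orange bar is well back. Now I'll lower it, watching the force.

```bash

python3 -m jog '[{"grip":1,"x":0,"y":0,"z":2,"rx":0,"ry":0,"rz":0},{"grip":1,"x":0,"y":0,"z":3,"rx":0,"ry":0,"rz":0},{"grip":1,"x":0,"y":0,"z":3,"rx":0,"ry":0,"rz":0},{"grip":1,"x":0,"y":0,"z":3,"rx":0,"ry":0,"rz":0},{"grip":1,"x":0,"y":0,"z":2,"rx":0,"ry":0,"rz":0}]'
python3 -m jog '[{"grip":1,"x":0,"y":0,"z":2,"rx":0,"ry":0,"rz":0},{"grip":1,"x":0,"y":0,"z":3,"rx":0,"ry":0,"rz":0},{"grip":1,"x":0,"y":0,"z":3,"rx":0,"ry":0,"rz":0},{"grip":1,"x":0,"y":0,"z":2,"rx":0,"ry":0,"rz":0},{"grip":1,"x":0,"y":0,"z":1,"rx":0,"ry":0,"rz":0},{"grip":1,"x":0,"y":0,"z":0,"rx":0,"ry":0,"rz":0}]'
python3 ov.py 7
```

```text
time: 12.37
eef_pos: [0.5772, -0.1536, 0.3492]
tcp_rot: [0.996, 0.089, -0.0, -0.0]
contact_force: [-3.2, -0.8, -0.6]
opening: 0.469
time: 12.87
eef_pos: [0.5772, -0.1535, 0.3381]
tcp_rot: [0.996, 0.089, -0.0, -0.0]
contact_force: [-3.9, -0.9, -2.3]
opening: 0.468
t 12.87 pos [ 0.5772 -0.1535  0.3381] yaw 0.1782 z [-0.001  0.    -1.   ] F [-3.9 -0.9 -2.3] q [-0.43  0.18  1.83 -0.    1.13 -0.61] op 0.468
shift mm [-49.4   0.1 -24.9]
underside in mixer mm [-10.9   0.2  82.8]
```

View pics/z7.png

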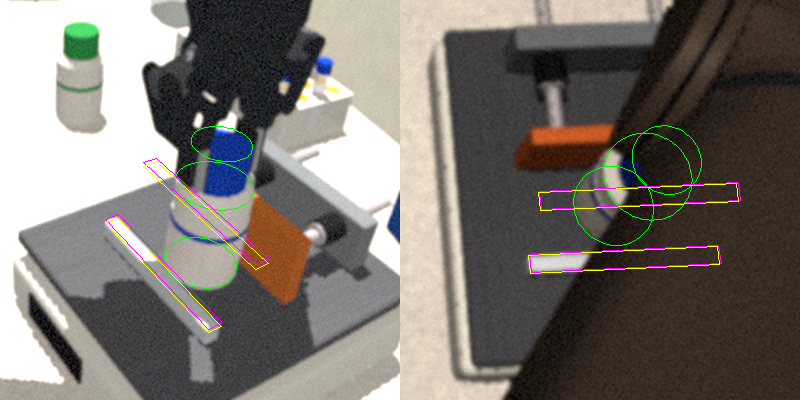

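```bash

python3 -m jog '[{"grip":1,"x":0,"y":0,"z":1,"rx":0,"ry":0,"rz":0},{"grip":1,"x":-2,"y":0,"z":0,"rx":0,"ry":0,"rz":0},{"grip":1,"x":-2,"y":0,"z":0,"rx":0,"ry":0,"rz":0},{"grip":1,"x":0,"y":0,"z":0,"rx":0,"ry":0,"rz":0}]'
python3 -m jog '[{"grip":1,"x":-1,"y":0,"z":0,"rx":0,"ry":0,"rz":0},{"grip":1,"x":0,"y":0,"z":0,"rx":0,"ry":0,"rz":0}]'
python3 -m jog '[{"grip":1,"x":0,"y":0,"z":1,"rx":0,"ry":0,"rz":0},{"grip":1,"x":0,"y":0,"z":0,"rx":0,"ry":0,"rz":0},{"grip":1,"x":0,"y":0,"z":0,"rx":0,"ry":0,"rz":0}]'
python3 -c "
from h import *
go([.5877-.017*.984,-.1516-.017*.179,.3353])"
```

```text
time: 13.3
eef_pos: [0.5731, -0.1543, 0.3377]
tcp_rot: [0.996, 0.089, -0.0, -0.0]
contact_force: [-3.2, -0.9, -2.2]
opening: 0.469
time: 13.47
eef_pos: [0.5722, -0.1544, 0.3377]
tcp_rot: [0.996, 0.089, -0.0, -0.0]
contact_force: [-4.1, -0.4, -2.1]
opening: 0.469
time: 13.72
eef_pos: [0.5725, -0.1544, 0.3369]
tcp_rot: [0.996, 0.089, 0.0, 0.0]
contact_force: [-3.8, -0.1, -0.8]
opening: 0.47
t 13.72 pos [ 0.5725 -0.1544  0.3369] yaw 0.1782 z [ 0. -0. -1.] F [-3.8 -0.1 -0.8] q [-0.43  0.17  1.84  0.    1.13 -0.61] op 0.47
shift mm [-1.5 -0.1  1.6]
```

```bash

python3 -m jog '[{"grip":1,"x":0,"y":0,"z":1,"rx":0,"ry":0,"rz":0},{"grip":1,"x":0,"y":0,"z":0,"rx":0,"ry":0,"rz":0},{"grip":1,"x":0,"y":0,"z":0,"rx":0,"ry":0,"rz":0}]'
python3 -m jog '[{"grip":1,"x":0,"y":0,"z":1,"rx":0,"ry":0,"rz":0},{"grip":1,"x":0,"y":0,"z":0,"rx":0,"ry":0,"rz":0},{"grip":1,"x":0,"y":0,"z":0,"rx":0,"ry":0,"rz":0}]'
python3 -c "
from h import *
go([.5877-.017*.984,-.1516-.017*.179,.3353])"
```

```text
time: 13.97
eef_pos: [0.5725, -0.1545, 0.3358]
tcp_rot: [0.996, 0.089, 0.0, 0.0]
contact_force: [-3.2, -0.8, 0.2]
opening: 0.464
time: 14.22
eef_pos: [0.5725, -0.1545, 0.3353]
tcp_rot: [0.996, 0.089, 0.0, 0.0]
contact_force: [-4.5, -0.3, 2.3]
opening: 0.466
t 14.22 pos [ 0.5725 -0.1545  0.3353] yaw 0.1783 z [ 0.001 -0.    -1.   ] F [-4.5 -0.3  2.3] q [-0.43  0.17  1.84 -0.    1.12 -0.61] op 0.466
shift mm [-1.6 -0.1  0. ]
```

The bottle is seated: Fz has flipped to +2.3 N, and z matches the platform height exactly. Releasing.

```bash

python3 -m jog '[{"grip":0.5,"x":0,"y":0,"z":0,"rx":0,"ry":0,"rz":0},{"grip":0.45,"x":0,"y":0,"z":0,"rx":0,"ry":0,"rz":0},{"grip":0.4,"x":0,"y":0,"z":0,"rx":0,"ry":0,"rz":0},{"grip":0.3,"x":0,"y":0,"z":0,"rx":0,"ry":0,"rz":0},{"grip":0.1,"x":0,"y":0,"z":0,"rx":0,"ry":0,"rz":0},{"grip":0,"x":0,"y":0,"z":0,"rx":0,"ry":0,"rz":0},{"grip":0,"x":0,"y":0,"z":0,"rx":0,"ry":0,"rz":0},{"grip":0,"x":0,"y":0,"z":0,"rx":0,"ry":0,"rz":0}]'
python3 ov.py 8 n
```

```text
time: 14.88
eef_pos: [0.5725, -0.1544, 0.3349]
tcp_rot: [0.996, 0.089, 0.0, 0.0]
contact_force: [-0.7, -0.3, -0.1]
opening: 1.003
t 14.88 pos [ 0.5725 -0.1544  0.3349] yaw 0.1782 z [ 0.001 -0.    -1.   ] F [-0.7 -0.3 -0.1] q [-0.43  0.17  1.84  0.    1.12 -0.61] op 1.003
shift mm [-44.6   0.1 -28.1]
underside in mixer mm [-15.2  -0.1  79.6]
```

View pics/z8.png

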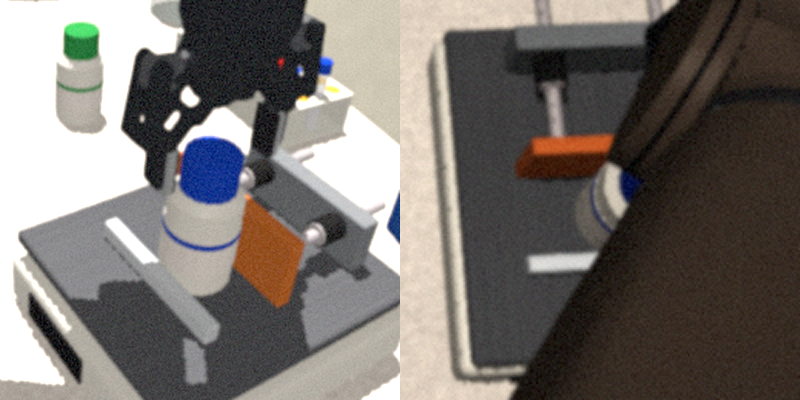

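Released: the bottle stands upright between the bars, cap at zoom (212,170) and the orange bar against its back. I'll retreat straight up and then aside.

```bash

python3 -m jog '[{"grip":0,"x":0,"y":0,"z":-5,"rx":0,"ry":0,"rz":0},{"grip":0,"x":0,"y":0,"z":-12,"rx":0,"ry":0,"rz":0},{"grip":0,"x":0,"y":0,"z":-18,"rx":0,"ry":0,"rz":0},{"grip":0,"x":0,"y":0,"z":-22,"rx":0,"ry":0,"rz":0},{"grip":0,"x":0,"y":0,"z":-22,"rx":0,"ry":0,"rz":0},{"grip":0,"x":0,"y":0,"z":-18,"rx":0,"ry":0,"rz":0},{"grip":0,"x":0,"y":5,"z":-12,"rx":0,"ry":0,"rz":0},{"grip":0,"x":-5,"y":15,"z":-6,"rx":0,"ry":0,"rz":0}]'
python3 -m jog '[{"grip":0,"x":-10,"y":25,"z":0,"rx":0,"ry":0,"rz":0},{"grip":0,"x":-10,"y":32,"z":0,"rx":0,"ry":0,"rz":0},{"grip":0,"x":-10,"y":35,"z":0,"rx":0,"ry":0,"rz":0},{"grip":0,"x":-10,"y":35,"z":0,"rx":0,"ry":0,"rz":0},{"grip":0,"x":-10,"y":35,"z":0,"rx":0,"ry":0,"rz":0},{"grip":0,"x":-10,"y":35,"z":0,"rx":0,"ry":0,"rz":0},{"grip":0,"x":-10,"y":35,"z":0,"rx":0,"ry":0,"rz":0},{"grip":0,"x":-5,"y":20,"z":0,"rx":0,"ry":0,"rz":0}]'
python3 -m jog '[{"grip":0,"x":0,"y":35,"z":0,"rx":0,"ry":0,"rz":0},{"grip":0,"x":0,"y":35,"z":0,"rx":0,"ry":0,"rz":0},{"grip":0,"x":0,"y":30,"z":0,"rx":0,"ry":0,"rz":0},{"grip":0,"x":0,"y":20,"z":0,"rx":0,"ry":0,"rz":0},{"grip":0,"x":0,"y":0,"z":0,"rx":0,"ry":0,"rz":0},{"grip":0,"x":0,"y":0,"z":0,"rx":0,"ry":0,"rz":0},{"grip":0,"x":0,"y":0,"z":0,"rx":0,"ry":0,"rz":0},{"grip":0,"x":0,"y":0,"z":0,"rx":0,"ry":0,"rz":0}]'
python3 ov.py 9 n
python3 -c "
from h import *
cv2.imwrite('pics/f.png',np.hstack([cv2.resize(load(n+'9')['frame'][:,:,::-1],(400,300)) for n in('side','top')]))"
```

```text
time: 15.65
eef_pos: [0.5715, -0.1741, 0.4537]
tcp_rot: [0.996, 0.09, 0.002, 0.001]
contact_force: [0.7, -0.3, 0.1]
opening: 0.998
time: 16.32
eef_pos: [0.5405, -0.4402, 0.4498]
tcp_rot: [0.996, 0.088, -0.0, 0.001]
contact_force: [0.5, -0.9, 0.4]
opening: 0.998
time: 16.98
eef_pos: [0.5633, -0.5534, 0.4502]
tcp_rot: [0.996, 0.089, 0.0, -0.0]
contact_force: [0.9, -0.2, 1.0]
opening: 1.0
t 16.98 pos [ 0.5633 -0.5534  0.4502] yaw 0.1791 z [ 0.  0. -1.] F [ 0.9 -0.2  1. ] q [-0.9   0.52  1.19  0.    1.43 -1.08] op 1.0
shift mm [  35.5 -391.    87.3]
underside in mixer mm [ -95.9 -390.9  194.9]
```

View pics/z9.png

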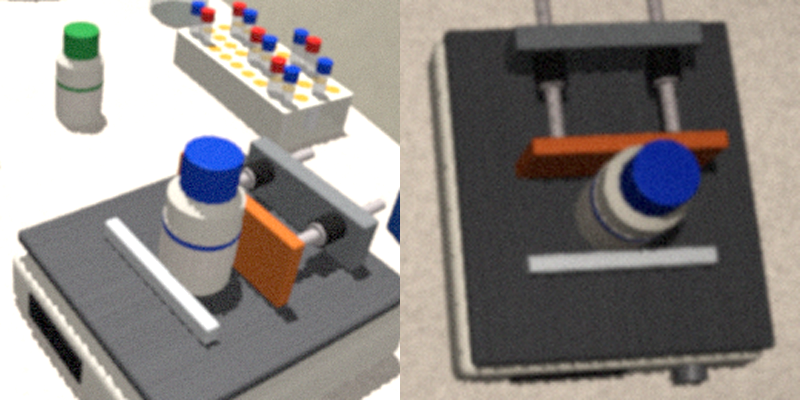

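View pics/f.png

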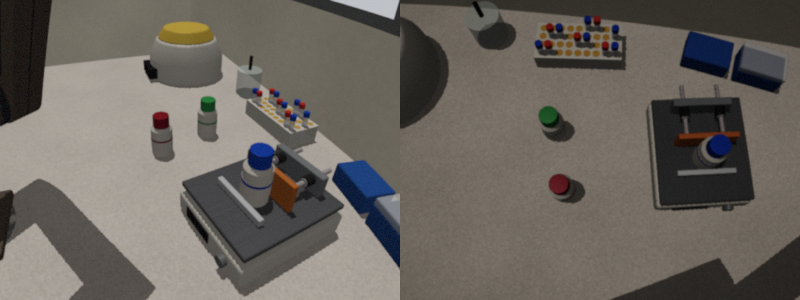

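Both views show the bottle upright between the bars, with maroon and green standing where they were. I'll overlay the ideal clamped pose to confirm it touches both bars.

```bash
python3 - <<'E'
from h import *
mx,my,yw,zo=.5877,-.1516,.18,-.0034
Rz=Rot.from_euler('z',yw).as_matrix()
cs,ct=load('side9'),load('top9')
T=[];a=np.linspace(0,2*np.pi,60)
for n,(r0,c0,S) in(("side9",(220,350,130)),("top9",(200,460,100))):
    c=load(n);K=400/S
    im=np.clip(cv2.resize(c["frame"][r0:r0+S,c0:c0+S,::-1],(400,400),interpolation=cv2.INTER_CUBIC).astype(float)*1.9,0,255).astype(np.uint8)
    P=lambda X:((proj(c,X+[0,0,zo])+.5-[c0,r0])*K).round().astype(int)
    for x0,x1,z1 in((-.057,-.045,.096),(.011,.023,.141)):
        X=np.array([[x0,.065,z1],[x1,.065,z1],[x1,-.065,z1],[x0,-.065,z1]])@Rz.T+[mx,my,0]
        cv2.polylines(im,[P(X)],True,(255,0,255),1)
    for r,z in((.028,0),(.028,.076),(.021,.112)):
        X=np.c_[r*np.cos(a)-.017,r*np.sin(a),0*a+z+.08]@Rz.T+[mx,my,0]; cv2.polylines(im,[P(X)],True,(0,255,0),1)
    T.append(im)
    print([ (col,blobs(c,col)[-1] if col!='maroon' else None) for col in ()])
cv2.imwrite("pics/zf.png",np.hstack(T))
for n in('side','top'):
    for col in('green','maroon'):
        A=max(blobs(load(n+'0'),col),key=lambda b:b[0][4]);B=max(blobs(load(n+'9'),col),key=lambda b:b[0][4]); print(n,col,A[1],B[1])
E
```

```text
[]
[]
side green [332.5, 166.1] [332.5, 166.2]
side maroon [256.8, 190.9] [256.3, 191.5]
top green [236.6, 184.1] [236.6, 184.0]
top maroon [253.6, 293.9] [253.6, 294.0]
```

View pics/zf.png

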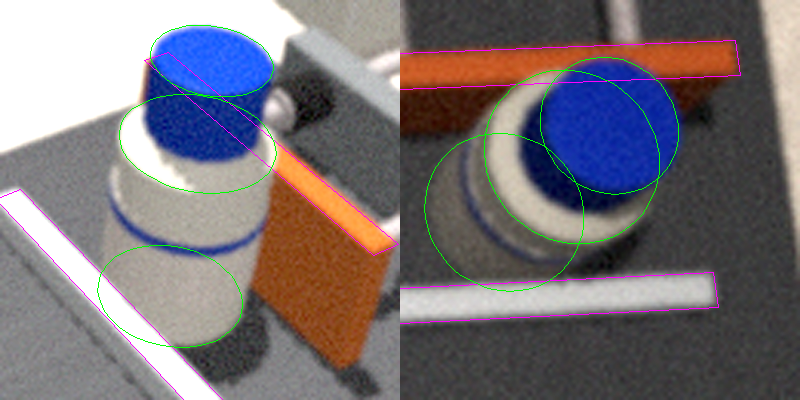

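The cap, underside and orange bar all match the clamped pose (axis x = −17, y = 0) to about 1–2 mm, and the bystander caps moved less than 1 px. Handing in.

```bash
python3 -c "
from plant import *
print(sign_off()); print(get_state()['time'])"
```

```text
the job is handed in; nothing more can be done
None
the job is handed in; nothing more can be done
```

The blue-capped bottle is standing upright on the mixer platform, clamped between the bars near their middle, and the gripper is open and well clear. I handed the job in at about 17 s.

I gripped it by the cap and carried it in about 10 mm above the fixed bar. I then pressed the orange bar back at about 3–4 N, lowered the bottle until it met the platform, eased it toward the fixed bar and let go.

**Last checks:**
- **Clamped pose:** outlines drawn for the clamped pose (axis at x = −17, y = 0) matched the bottle and the orange bar to about 1–2 mm in both pictures.
- **Bystanders:** the maroon and green caps moved less than 1 px between the first and last pictures, and both bottles are still standing.

**What disagreed or went untested:**
- **Height bias:** heights measured from the two cameras came out about 3 mm too low for both the caps and the mixer. I took working heights from the robot and the given sizes, and contact with the orange bar and the platform agreed with them.
- **Fixed-bar contact:** I felt no contact with the fixed bar before letting go, so the spring closed the last 1–2 mm. The clamping is therefore confirmed only by the pictures.
- **Refused moves:** two early move commands were refused for incomplete rows, with no effect on the scene.

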